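# Open the oil-stone case and oil the stone

## Robot

A 6-joint arm with a two-finger parallel gripper is mounted at the origin on the work surface. World frame = base frame: x ahead of the robot, y to its left, z up, the work surface at z = 0. Lengths are in m, angles in degrees, forces in N, time in s.
With the tool pointing down it reaches from about 0.375 to 0.75 m from the base axis. Payload 9 kg.
Tool frame: the origin (TCP) lies where the fingers leave the gripper's body, on its centre line; the fingertips stand 73 mm ahead of it and the grasp point (between the pads) lies 54 mm ahead of it (robot.tip_reach is the distance from the TCP to the fingertips, in m); z points along the fingers, y is the line along which they close (so a half turn about z gives the same grasp; the last joint's range is limited). The gripper opens to 85 mm and grips with 20 to 120 N. Pads are 22 mm wide; open, the fingers measure 114 mm over their backs; the gripper's body (76 mm by 85 mm) begins 54 mm behind the grasp point. The pads swing forward as they close: fully open they stand 13 mm farther back than shut.
Start: joints at [60.35, 5.964, 5.575, 89.605, 0, 77.527], TCP at [0.177, 0.573, 0.304] pointing down, gripper open.
Joint ranges: [-171.21, 171.21], [-48.23, 106.86], [-62.78, 66.21], [-105.2, 120.99], [-86.42, 89.51], [-180, 180]. Speed limits (degrees/s): [127.2, 127.2, 147.25, 180, 180, 180].

## Interface

Orientations are given as [roll, pitch, yaw] about the fixed x, y, z axes, in that order (R = Rz(yaw) Ry(pitch) Rx(roll)).
In Python, from plant import robot gives the robot as it stands. Calls block until the motion is done:
- robot.move_pose(position, orientation): joint-space move of the TCP to a pose.
- robot.line_to(position, vel=0.15, rotation=None, guard=None): straight line of the TCP; rotation=None keeps the orientation; vel is the mean speed in m/s. With guard (N) it stops when the force on the tool has changed by that much, and returns True; else False.
- robot.goto_joints(angles): joint-space move.
- robot.set_gripper(opening): finger opening in m; the grip force is fixed at half the most; returns when the fingers have stopped.
- robot.pause(seconds).
- robot.ik(position, orientation): joint angles nearest the present ones, or None.
- robot.observe(): the state.
- robot.grab_frame(name): name is "scene" or "top" or "wrist"; returns the picture (420x560x3 uint8, blue, green, red); there is no depth.
- robot.get_calibration(name): a dict with "vertical_fov" (degrees; the focal length in pixels is half the picture's height over the tangent of half this angle, whatever the lens; pixels are square), "cx", "cy" (the principal point, pixels), "rvec" (rotation vector, rad) and "tvec" (3), from world to camera coordinates, as OpenCV has them. Camera axes: x right, y down, z forward; pixel columns grow to the right and rows downward; lengths in m; the calibration is good to about 2 mm. A picture is of the moment at which its call begins: read the wrist's pose just before it. get_calibration takes no time and is no camera call; for the wrist camera it gives the pose at the moment of the call.
A pose or a line that the arm cannot do raises robot.IKError and nothing moves.
- robot.job_done(): hands the job in; it is judged then, once.
The state is a dict: "time": time; "q": joint angles; "qvel": joint speeds; "joint_torque": joint torques, N m; "tool_pos": TCP position; "tcp_rot": TCP orientation; "ft_force": force on the tool from outside, world axes, zero at the start; "torque": the same for the moment, N m; "gripper_width": finger opening in m; "gripper_force": force on a finger pad.
Only numpy, scipy, OpenCV 4.12 (cv2) and the standard library are available. Lean on these libraries where they do the work, as an engineer would, in place of code of your own. Each camera call takes 0.05 s, during which the arm holds its last target. There are 200 camera calls.

## Task

Get the sharpening stone ready for use: take the wooden-handled opener, slip its blade into the gap under the front lip of the green stone case, lever the tight lid up with the blade (do not start the lid with the fingers) and fold it right back. Then, with the lid folded back and not before, press the red pump head of the oil bottle all the way down and let it spring back up. Leave the lid open, the opener lying flat on the black rubber mat, and the other things on the bench where they are.

Things in the scene. Friction and masses are not known exactly. Their poses are not given: they have to be found in the camera images.
- station: Fixed wooden board 130 (x) x 280 (y) x 15 mm carrying the green stone case and, on its +y side, the white oil bottle (diameter 60, centre at x 0, y +122 mm). Origin on the bench under the middle of the case; x from the case's front lip towards its hinge, y along the case to the bottle, z up; yaw within 0.3 rad of the robot's axes. Case 70 (x) x 170 (y), closed top 60 mm above the bench.
- pry_gap (a point): Middle of the mouth of the pry gap at the case's front (station x -47, y 0, z 41.5 mm; axes as the station's). Two bare steel flanges 90 mm long along y, the lower on the case, the upper (the lip) on the lid, stick out 12 mm towards -x from the front wall. The gap between them is 9 mm high (37 to 46 mm above the bench), 12 mm deep, open in front and at both ends.
- hinge_axis (a point): Middle of the lid's hinge line, at the case's far side 42 mm above the bench; the line runs along this frame's y axis. Axes as the station's. The front edge of the lid's lip is 85 mm from it.
- lid_lip (a point): Middle of the front edge of the lid's bare steel lip, at its underside; moves with the lid. The lip sticks out 12 mm from the lid's front wall, is 90 mm long and 3 mm thick.
- case_lid: The green hinged lid, a shell 70 x 170 x 18 mm, open below, 3 mm walls, with the lip along its front. Origin on the hinge line; closed, it lies towards its -x and its axes match the station's.
- lid_hinge (a joint): Opening angle of the lid in rad: 0 closed, 1.57 upright, 1.92 folded right back at its stop. Stiff hinge (about 0.08 N m friction, some 1 to 2 N at the lip); the lid stays where it is left.
- pump_head (a joint): How far the pump head is pressed down, in m: 0 up, 0.014 at the bottom stop. The return spring takes about 2 N to start and 9 N at the bottom; springs back when let go.
- pump_top (a point): Centre of the flat round top (diameter 38 mm, red) of the pump head, 189 mm above the bench when up; it moves straight down.
- spout_tip (a point): Open end of the red spout, which runs from the pump head towards the station's -y, at 147 to 182 mm above the bench, over the stone and clear above the path of the lid. It moves with the pump head.
- opener: Flat opener 190 mm long: dark wooden handle 110 x 22 x 22 mm (x -75 to +35), then a steel blade 80 long, 18 wide, 2.5 thick, its mid-plane 11 mm above the handle's underside. Origin on the handle's underside near the centre of mass, a good place to grip across the width (y); x points to the blade's tip, z up as it lies. 0.1 to 0.15 kg. Lies on the mat beside the graver, in either of two places.
- blade_tip (a point): Middle of the blade's end, 115 mm ahead of the opener's origin and 11 mm above its underside.
- mat: Fixed black rubber mat on the bench to the robot's right, 250 (x) x 180 (y) x 4 mm. Origin under its centre.
- graver: Bystander: loose graver with a turned light wooden handle and thin square steel, 158 mm long, 26 mm high, lying on the mat about 70 mm beside the opener.
- hammer: Bystander: loose chasing hammer, wooden shaft, 230 mm long, 25 mm high, lying to the left of the bottle, nearer the robot.
- wax_tin: Bystander: loose round orange tin with metal lid, diameter 69, 42 mm high, standing to the far right of the station.
- steel_block: Bystander: loose dark steel block 75 x 50 x 30 mm, to the front left of the station, towards the robot.
- screwdriver: Bystander: loose screwdriver with black handle, 200 mm long, to the far left of the bottle.
Mind the look-alikes: they are no part of the job. Leave any blue or white look-alike of the opener alone.

How it is judged (in metres and radians):
On the way, in this order (a step that is already met when the one before it is completed fails the run):
1. the lid is levered up by the blade (value of joint lid_hinge above 0.15 rad and contact force between opener and case_lid above 0.2 N), for 0.05 s.
2. the lid is folded right back (value of joint lid_hinge above 1.7 rad), for 0.2 s.
3. the pump head is pressed all the way down, with the lid back (value of joint pump_head above 0.0115 m and value of joint lid_hinge above 1.7 rad), for 0.1 s.
At the end, for the whole second after the job is handed in: The lid is folded back (over 1.7 rad), the pump head is up again (under 2 mm down), and the opener lies at rest on the mat: its origin over the mat (within 120 mm along and 85 mm across of its centre), flat within 0.25 rad, its blade tip under 25 mm above the bench (value of joint lid_hinge above 1.7 rad and value of joint pump_head below 0.002 m and x of opener in the frame of mat between -0.12 and 0.12 m and y of opener in the frame of mat between -0.085 and 0.085 m and z of blade_tip in the frame of mat below 0.025 m and z of opener in the frame of mat below 0.03 m and linear speed of opener below 0.02 m/s and angle between the z axis of opener and the z axis of mat, either way round below 0.25 rad); the robot touches nothing.
It fails at once if the fingers touch the lid before the blade has raised it (contact force between the fingers and case_lid above 1 N and value of joint lid_hinge below 0.15 rad).
It fails at once if oil is pumped while the lid is not folded back (value of joint pump_head above 0.004 m and value of joint lid_hinge below 1.5 rad).
It fails at once if a bystander is pushed more than 30 mm (distance of any of graver, hammer, wax_tin, steel_block, screwdriver from where it was at the start of the episode above 0.03 m).
It also fails if it takes over 62 s, if anything falls off the work surface, if the arm or the gripper's body presses on something with over 40 N, if the wrist force passes 120 N, or if a joint passes its speed limit or range.

## Working session

There is one attempt and no reset: what is moved stays moved. The work goes in short steps, each a Python script; the robot and the scene stay as the last script left them, time stands still between calls to the robot, and variables do not carry over. Pictures are saved under pics/ and viewed, at most 10 in all, crops included, and the job is handed in when it is done.

```bash
mkdir -p pics; ls
python3 - <<'E'
from plant import robot
import cv2,numpy as np
a=robot.grab_frame("scene");b=robot.grab_frame("top")
cv2.imwrite("pics/scene.png",a);cv2.imwrite("pics/top.png",b)
np.save("pics/top.npy",b);np.save("pics/scene.npy",a)
for n in("scene","top","wrist"):print(n,robot.get_calibration(n))
print(robot.observe())
E
```

```text
pics
scene {'vertical_fov': 56.721303925358576, 'cx': 275.4830210301994, 'cy': 208.74770170933033, 'rvec': array([ 1.27769036,  2.37393473, -0.84210526]), 'tvec': array([ 0.27657219, -0.18004207,  1.54877691])}
top {'vertical_fov': 47.520523616968795, 'cx': 273.64234239510387, 'cy': 209.76938785919458, 'rvec': array([ 2.16683009, -2.13074159,  0.15147778]), 'tvec': array([-0.05677067,  0.45429506,  1.45326766])}
wrist {'vertical_fov': 65.6508537028939, 'cx': 274.17288546085933, 'cy': 209.11036615225646, 'rvec': array([-2.31874626, -1.71062528, -0.26294921]), 'tvec': array([-0.59876639, -0.03933914,  0.37895592])}
{'time': 0.1, 'q': array([6.03468161e+01, 5.99144877e+00, 5.53437735e+00, 8.96050373e+01,
       1.44065999e-04, 7.75270799e+01]), 'qvel': array([ 0.06494579, -0.1278906 ,  0.10541307,  0.0139288 , -0.01446649,
       -0.04414655]), 'joint_torque': array([ 6.10415678e-03, -5.58213866e+01,  5.04714882e+01,  1.32661097e-02,
       -2.76340024e-04,  1.67627508e-05]), 'tool_pos': array([0.17711255, 0.57305404, 0.30326585]), 'tcp_rot': array([-1.79939388e+02, -1.35547868e-02,  1.62819729e+02]), 'ft_force': array([0.18742375, 1.30977008, 0.74008585]), 'torque': array([-0.00454008,  0.02632622, -0.02263635]), 'gripper_force': 0.0, 'gripper_width': 0.08546757790466998}
```

View pics/top.png

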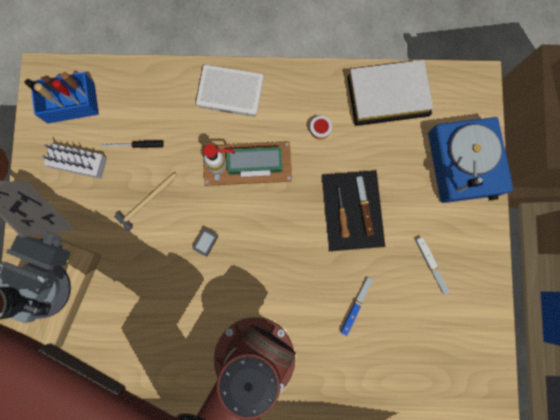

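View pics/scene.png

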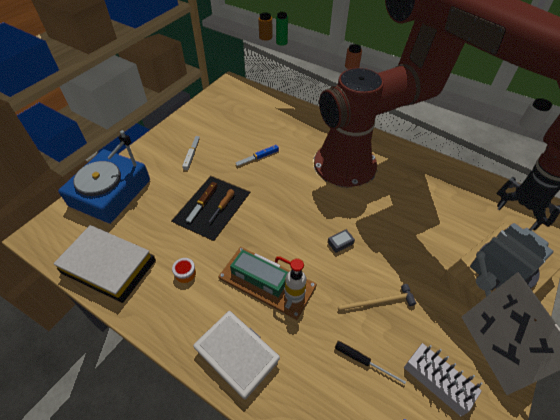

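The top view has four candidates for the opener:
- (364,205) on the mat: wide steel blade and dark wooden handle. This fits the description.
- (343,213) on the mat: thin steel and a turned, lighter handle. This is the graver.
- (356,306): blue look-alike, off the mat.
- (431,264): white look-alike, off the mat.

Next I'll get rough positions from the top view, plus an enlarged crop to confirm.

```bash
cat > h.py <<'E'
import numpy as np,cv2
from scipy.spatial.transform import Rotation as Ro
def cam(c):
    f=210/np.tan(np.radians(c["vertical_fov"]/2));K=np.array([[f,0,c["cx"]],[0,f,c["cy"]],[0,0,1]])
    return K,cv2.Rodrigues(c["rvec"])[0],np.array(c["tvec"])
def ray(c,uv,z):
    K,R,t=cam(c);uv=np.atleast_2d(uv).astype(float)
    d=np.c_[uv,np.ones(len(uv))]@np.linalg.inv(K).T@R;o=-R.T@t
    return o+d*((z-o[2])/d[:,2])[:,None]
def proj(c,P):
    K,R,t=cam(c);p=(np.atleast_2d(P)@R.T+t)@K.T
    return p[:,:2]/p[:,2:]
def eul(R):return Ro.from_matrix(R).as_euler("xyz",degrees=True)
def rect(m,biggest=True):
    cs,_=cv2.findContours(m.astype(np.uint8),0,2);c=max(cs,key=cv2.contourArea);return c
E
python3 - <<'E'
from plant import robot
from h import *
c=robot.get_calibration("top");b=np.load("pics/top.npy")
for n,uv,z in [("opener org",(365,208),.015),("tip",(361,180),.015),("mat",(353,210),.004),("case",(254,160),.06),("lip",(255,174),.045),("pump",(211,151),.189),("base",(254,357),.0)]:print(n,ray(c,uv,z).round(3))
w=robot.get_calibration("wrist");K,R,t=cam(w);o=robot.observe();T=Ro.from_euler("xyz",o["tcp_rot"],degrees=True).as_matrix()
print("cam in tool",T.T@(-R.T@t-o["tool_pos"]),(T.T@R.T).round(3))
cv2.imwrite("pics/crop.png",np.hstack([cv2.resize(b[165:255,315:395],None,fx=5,fy=5,interpolation=2),cv2.resize(b[225:345,330:450][:90,:],(400,450)) ]))
E
```

```text
opener org [[ 0.468 -0.337  0.015]]
tip [[ 0.558 -0.325  0.015]]
mat [[ 0.463 -0.301  0.004]]
case [[0.606 0.014 0.06 ]]
lip [[0.565 0.011 0.045]]
pump [[0.598 0.131 0.189]]
base [[0.006 0.003 0.   ]]
cam in tool [ 0.07714789 -0.00043969 -0.06873477] [[-0.    -0.953 -0.303]
 [ 1.     0.    -0.001]
 [ 0.001 -0.303  0.953]]
```

View pics/crop.png

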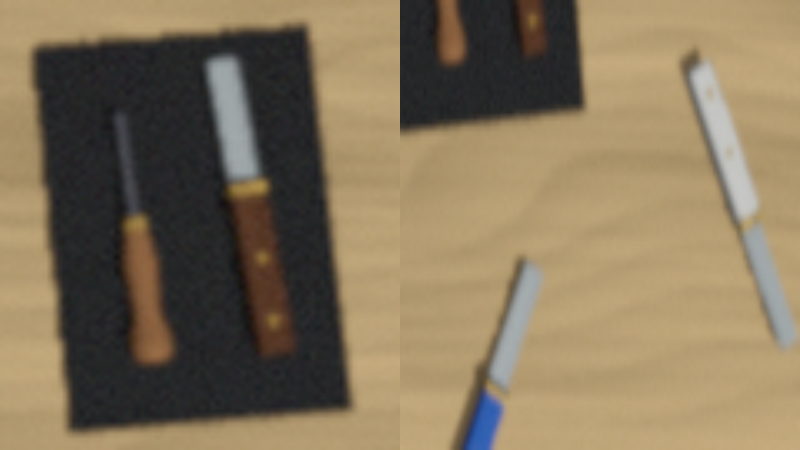

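Confirmed: the right-hand item in the crop (blade at 230,120, dark riveted handle at 262,270) is the opener, and the thin one on the left is the graver. The blue and white pieces are off the mat. Next: wrist views of the station and mat for precision.

Run:
```python
from plant import robot
from h import *
import pickle
out={}
for n,p in [("st",(.63,.04,.42)),("mat",(.53,-.33,.38))]:
    robot.move_pose(p,[180,0,180]);robot.pause(.3)
    c=robot.get_calibration("wrist");im=robot.grab_frame("wrist");out[n]=(c,im);cv2.imwrite(f"pics/w_{n}.png",im)
    o=robot.observe();print(o["time"],o["q"].round(1),o["tool_pos"].round(4))
pickle.dump(out,open("w.pkl","wb"))
cv2.imwrite("pics/w_both.png",cv2.resize(np.hstack([out["st"][1],out["mat"][1][:,140:420]]),(800,400)))
```

```text
2.9667 [ -8.2  15.8  28.9 103.1   0.   -8.2] [0.63   0.0403 0.42  ]
4.75 [-43.8  12.4  20.6  98.2   0.  -43.9] [ 0.5303 -0.3296  0.38  ]
```

View pics/w_both.png

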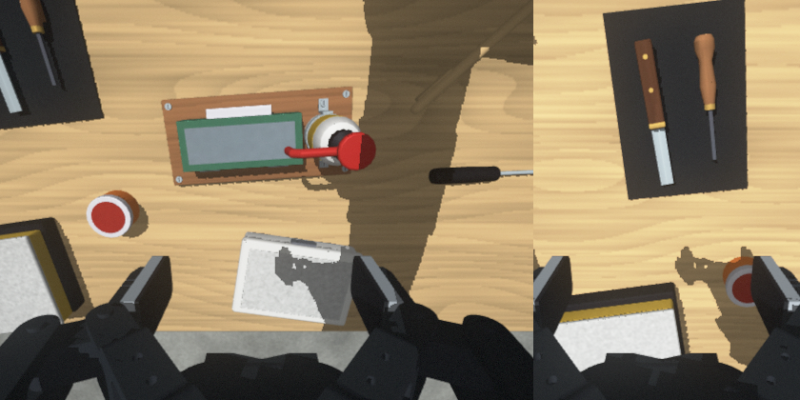

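The wrist views show the station with the lip at about (239,111), the green case centred at about (240,142) and the red pump head at (357,150). On the mat, the opener runs from its handle end (645,40) to the blade tip (666,184), with the graver 60 px to its right. Now measuring.

Run:
```python
from h import *
import pickle
out=pickle.load(open("w.pkl","rb"))
def mrect(c,cnt,z):
    P=ray(c,cnt.reshape(-1,2),z)[:,:2].astype(np.float32)*1000
    b=cv2.boxPoints(cv2.minAreaRect(P));e=[b[1]-b[0],b[2]-b[1]];e.sort(key=lambda v:-np.linalg.norm(v))
    a=np.degrees(np.arctan2(e[0][1],e[0][0]))
    return b.mean(0).round(1),[round(float(np.linalg.norm(v)),1) for v in e],round((a+90)%180-90,2)
c,im=out["st"];hsv=cv2.cvtColor(im,cv2.COLOR_BGR2HSV);H,S,V=cv2.split(hsv)
roi=np.zeros(H.shape,bool);roi[80:205,160:400]=1
g=(H>60)&(H<95)&(S>80)&roi;k=rect(g);print("green",mrect(c,k,.06),cv2.boundingRect(k))
l=(S<40)&(V>190)&roi;l[:, :200]=0;l[125:]=0;l[:,300:]=0;k=rect(l);print("lip",mrect(c,k,.049),cv2.boundingRect(k))
br=(H<16)&(S>100)&(V<190)&roi;k=rect(br);print("board",mrect(c,cv2.convexHull(k),.015),cv2.boundingRect(k))
r=((H<6)|(H>174))&(S>150)&roi;
k0=rect(r);rr=np.zeros(H.shape,np.uint8);cv2.drawContours(rr,[k0],-1,1,-1)
rh=cv2.morphologyEx(rr,cv2.MORPH_OPEN,cv2.getStructuringElement(2,(21,21)));k=rect(rh);(u,v),ra=cv2.minEnclosingCircle(k)
print("pump px",u,v,ra,"at .189",mrect(c,k,.189));
sp=k0.reshape(-1,2);sp=sp[sp[:,0].argmin()];print("spout tip px",sp,ray(c,sp,.16).round(4))
c,im=out["mat"];H,S,V=cv2.split(cv2.cvtColor(im,cv2.COLOR_BGR2HSV))
yy,xx=np.mgrid[:420,:560]
roi=(yy<212)&(xx>210)&(xx<366)
mt=(V<70)&roi;k=rect(mt);print("mat",mrect(c,cv2.convexHull(k),.004),cv2.boundingRect(k))
op=(V>75)&roi&(xx>240)&(xx<300)&(yy>30)&(yy<205)
x0=cv2.convexHull(rect(cv2.morphologyEx(mt.astype(np.uint8),3,np.ones((25,25)))))
k=rect(op);print("opener all",mrect(c,k,.015),cv2.boundingRect(k))
hd=op&(S>110);k=rect(hd);print("handle",mrect(c,k,.026),cv2.boundingRect(k))
bl=op&(S<90)&(yy>110);k=rect(bl);print("blade",mrect(c,k,.0163),cv2.boundingRect(k))
```

```text
green (array([607.2,  11.3], dtype=float32), [167.7, 69.6], np.float32(-86.17)) (186, 118, 132, 62)
lip (array([566.6,   8. ], dtype=float32), [89.4, 13.3], np.float32(-86.12)) (216, 110, 69, 15)
board (array([605. ,  55.2], dtype=float32), [316.4, 129.4], np.float32(-86.11)) (169, 91, 227, 104)
pump px 372.9790344238281 157.32518005371094 20.76941680908203 at .189 (array([598.8, 131. ], dtype=float32), [36.2, 35.5], np.float32(48.24))
spout tip px [299 156] [[0.601  0.0646 0.16  ]]
mat (array([ 462.2, -303.5], dtype=float32), [247.2, 177.4], np.float32(5.72)) (214, 0, 150, 209)
opener all (array([ 474. , -338.1], dtype=float32), [192.0, 23.1], np.float32(9.28)) (246, 41, 42, 154)
handle (array([ 434.7, -344.2], dtype=float32), [107.7, 22.5], np.float32(9.28)) (247, 41, 32, 95)
blade (array([ 528.5, -328.7], dtype=float32), [80.6, 19.9], np.float32(9.79)) (263, 134, 25, 61)
```

Run:
```python
from plant import robot
from h import *
print(robot.tip_reach)
rot=[180,0,180+9.4];p=np.array([.4544,-.3410,0])
robot.set_gripper(.045)
robot.move_pose(p+[0,0,.16],rot)
hit=robot.line_to(p+[0,0,.079],vel=.08,guard=8)
o=robot.observe();print(hit,o["time"],o["tool_pos"].round(4),o["tcp_rot"].round(2),o["ft_force"].round(2))
if not hit:
    robot.set_gripper(0.0);robot.pause(.1);o=robot.observe();print(o["gripper_width"],o["gripper_force"],o["ft_force"].round(2),o["tool_pos"].round(4))
    robot.line_to(p+[0,0,.16],vel=.08);robot.pause(.2)
    o=robot.observe();print(o["time"],o["gripper_width"],o["gripper_force"],o["ft_force"].round(2),o["torque"].round(3))
    cv2.imwrite("pics/lift.png",robot.grab_frame("wrist"))
```

```text
0.0726
False 7.3167 [ 0.4547 -0.3413  0.0797] [-1.7995e+02  3.0000e-02 -1.7060e+02] [ 0.74 -0.32  0.76]
0.020721909162570797 60.732572078704834 [-0.61 -0.76  4.46] [ 0.4548 -0.3414  0.0798]
9.1167 0.020728660530641693 59.91807281970978 [-0.12  0.53 -1.42] [0.006 0.046 0.015]
```

View pics/lift.png

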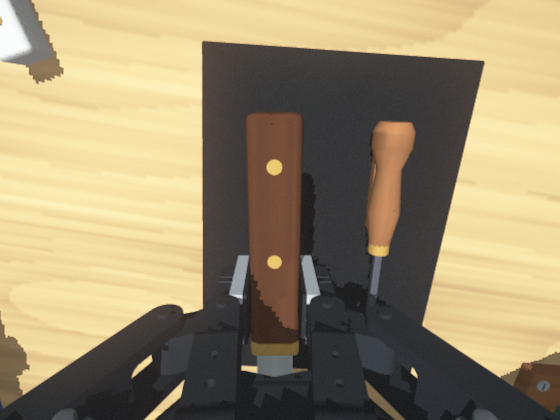

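Opener is held straight, with its handle between the pads at (275,230) and the graver undisturbed. Now pre-insert and a guarded insertion.

```bash
cat >> h.py <<'E'
YAW=3.9;A=np.radians(YAW);O=np.array([.6073,.0108])
def st(x,y):return O+np.array([[np.cos(A),-np.sin(A)],[np.sin(A),np.cos(A)]])@[x,y]
def tip(x,z,y=-.025):return [*st(x-.115,y),z+.064]
E
python3 - <<'E'
from plant import robot
from h import *
rot=[180,0,180+YAW]
P=tip(-.080,.0415)
robot.line_to([.44,-.30,.18],vel=.15)
robot.line_to([P[0],P[1],.18],vel=.25,rotation=rot)
robot.line_to(P,vel=.08);robot.pause(.3)
c=robot.get_calibration("top");im=robot.grab_frame("top")
print("pred tip px",proj(c,[*st(-.080,-.025),.0415]))
o0=robot.observe();print(o0["time"],o0["tool_pos"].round(4),o0["ft_force"].round(2))
hit=robot.line_to(tip(-.033,.0415),vel=.03,guard=4)
o=robot.observe();d=o["tool_pos"][:2]-o0["tool_pos"][:2];print(hit,o["time"],"advance",np.linalg.norm(d)*1000,o["ft_force"].round(2),o["tool_pos"].round(4))
s=robot.grab_frame("scene");t=robot.grab_frame("top")
cv2.imwrite("pics/ins.png",np.hstack([cv2.resize(im[130:230,200:300],(400,400)),cv2.resize(s[220:320,200:300],(400,400))]))
E
```

```text
pred tip px [[264.55986067 185.66670365]]
12.3083 [ 0.4146 -0.0274  0.1057] [-0.59 -0.63 -1.08]
True 13.7917 advance 45.55201819315539 [ 0.34  0.62 -1.78] [ 0.46   -0.024   0.1047]
```

View pics/ins.png

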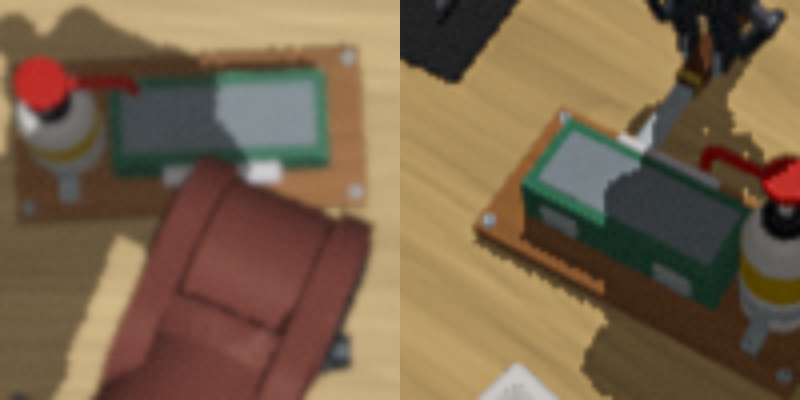

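The blade stopped at the front wall: tip at x≈-34.5 against an expected -35, past the lip edge at -47. So it is in the gap. Next: back off 4 mm and lever along the lid's arc.

```bash
cat >> h.py <<'E'
def arc(th,r=.077,h=.004):
    s,c=np.sin(th),np.cos(th)
    return tip(.038-r*c+h*s,.042+r*s+h*c-.00125)
E
python3 - <<'E'
from plant import robot
from h import *
robot.line_to(tip(-.039,.0415),vel=.03)
for th in [0,.05,.1,.2,.3,.4]:
    robot.line_to(arc(th),vel=.04);o=robot.observe();print(th,round(o["time"],2),o["ft_force"].round(1),o["torque"].round(2),o["tool_pos"].round(4),np.round(arc(th),4),o["gripper_width"].round(4))
s=robot.grab_frame("scene")
cv2.imwrite("pics/lev.png",cv2.resize(s[215:315,200:333],(798,600),interpolation=2))
E
```

```text
Traceback (most recent call last):
AttributeError: 'float' object has no attribute 'round'
```

Run:
```python
from plant import robot
from h import *
for th in [.05,.1,.2,.3,.4]:
    robot.line_to(arc(th),vel=.04);o=robot.observe();print(th,round(o["time"],2),o["ft_force"].round(1),o["torque"].round(2),o["tool_pos"].round(4),np.round(arc(th),4),round(o["gripper_width"],4))
s=robot.grab_frame("scene")
cv2.imwrite("pics/lev.png",cv2.resize(s[215:315,200:333],(798,600),interpolation=2))
```

```text
0.05 14.7 [-0.5 -0.2 -1.7] [-0.01  0.06  0.01] [ 0.4557 -0.0246  0.1127] [ 0.4557 -0.0246  0.1126] 0.0209
0.1 14.95 [-0.6  0.4 -0.6] [-0.01  0.11 -0.03] [ 0.4563 -0.0246  0.1166] [ 0.4561 -0.0246  0.1164] 0.0208
0.2 15.29 [-0.8  0.2 -2. ] [ 0.04 -0.01 -0.02] [ 0.458  -0.0245  0.1244] [ 0.4577 -0.0245  0.124 ] 0.0209
0.3 15.63 [ 0.2 -0.1 -1.6] [ 0.04  0.01 -0.02] [ 0.4603 -0.0244  0.1317] [ 0.46   -0.0243  0.1313] 0.0206
0.4 15.97 [0.8 0.1 0.2] [-0.03  0.01 -0.01] [ 0.4633 -0.0241  0.1388] [ 0.463  -0.0241  0.1384] 0.0206
```

View pics/lev.png

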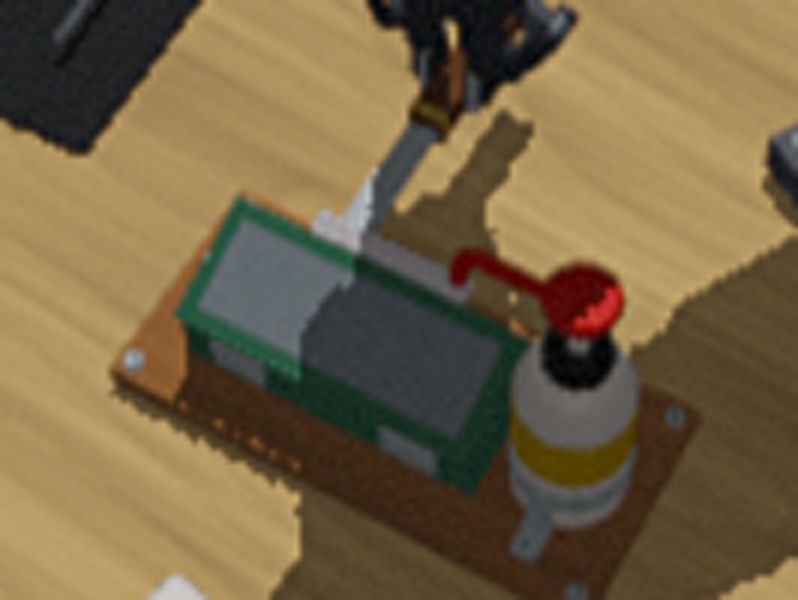

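The lip sits on the blade and the front corner has risen about 4 px from its closed position, which matches roughly 0.4 rad. Continuing the fold.

Run:
```python
from plant import robot
from h import *
for th in [.55,.7,.85,1.0,1.15,1.3,1.45,1.6,1.7,1.8,1.88]:
    g=robot.line_to(arc(th),vel=.05,guard=15);o=robot.observe();print(th,g,round(o["time"],2),o["ft_force"].round(1),o["torque"].round(2))
    if g:break
    if th==1.0:a=robot.grab_frame("scene")
s=robot.grab_frame("scene")
cv2.imwrite("pics/fold.png",np.hstack([cv2.resize(x[205:305,200:300],(400,400),interpolation=2) for x in (a,s)]))
```

```text
0.55 False 16.41 [-0.5  0.2 -2.3] [0.05 0.02 0.01]
0.7 False 16.79 [-0.4 -0.4 -1.4] [-0.03  0.03  0.  ]
0.85 False 17.18 [ 0.7  1.1 -1.6] [ 0.01  0.05 -0.  ]
1.0 False 17.56 [ 0.1  0.5 -2. ] [-0.03 -0.01  0.04]
1.15 False 17.99 [ 0.3 -0.6 -1.1] [ 0.05 -0.01 -0.04]
1.3 False 18.38 [-0.1  0.3 -1.5] [ 0.01  0.04 -0.04]
1.45 False 18.76 [-0.9  0.1 -0.9] [0.02 0.01 0.04]
1.6 False 19.14 [-0.5  0.4 -1.7] [ 0.02  0.04 -0.01]
1.7 False 19.44 [-0.5 -0.9 -1.2] [ 0.04  0.01 -0.04]
1.8 False 19.74 [-0.2 -0.9 -1.5] [ 0.04  0.01 -0.02]
1.88 False 20.02 [ 0.6  0.  -2.3] [ 0.01 -0.03 -0.01]
```

View pics/fold.png

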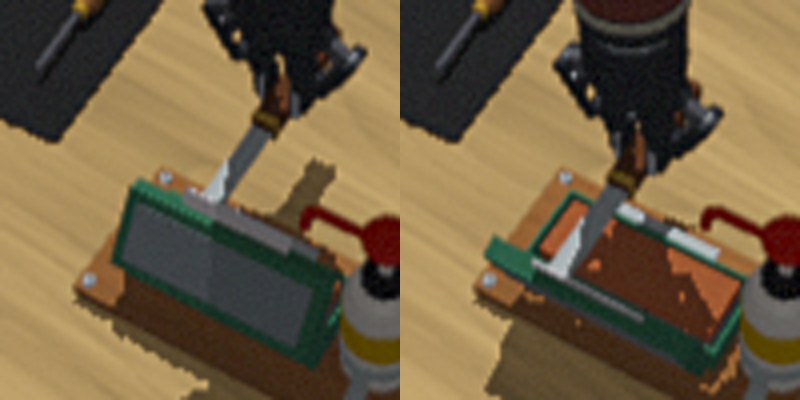

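The stone is exposed and the lid leans back, with the lip edge from about (535,260) to (645,318) in the right panel. Next: nudge it to the stop, check the angle numerically, retreat and lay the opener back on the mat.

Run:
```python
from plant import robot
from h import *
g=robot.line_to(arc(1.96),vel=.03,guard=5);o=robot.observe();print("stop",g,o["ft_force"].round(1),o["tool_pos"].round(4),np.round(arc(1.92),4),np.round(arc(1.96),4))
c=robot.get_calibration("scene")
for th in (1.5,1.7,1.9):
    x=.038-.085*np.cos(th)+.007*np.sin(th);z=.042+.085*np.sin(th)+.007*np.cos(th)
    print(th,proj(c,[[*st(x,y),z] for y in(-.045,.045)]).round(1).tolist())
x,y,z=o["tool_pos"]
robot.line_to(tip(-.02,.115),vel=.1)
robot.line_to(tip(-.09,.14),vel=.2)
robot.pause(.1)
rot=[180,0,189.4]
robot.line_to([.44,-.30,.19],vel=.25,rotation=rot)
robot.line_to([.4544,-.341,.12],vel=.15)
g=robot.line_to([.4544,-.341,.0795],vel=.04,guard=5);robot.pause(.2);o=robot.observe();print(g,o["tool_pos"].round(4),o["ft_force"].round(1))
robot.set_gripper(.045);robot.pause(.2)
robot.line_to([.4544,-.341,.25],vel=.15);robot.pause(.2)
c=robot.get_calibration("wrist");im=robot.grab_frame("wrist");s=robot.grab_frame("scene")
print(robot.observe()["time"])
cv2.imwrite("pics/placed.png",np.hstack([cv2.resize(s[150:310,170:330],(400,400),interpolation=2),im[10:410,80:480]]))
```

```text
stop True [-1.4 -1.   2.8] [ 0.5615 -0.0173  0.1751] [ 0.5622 -0.0173  0.1757] [ 0.565  -0.0171  0.1745]
1.5 [[238.1, 259.9], [265.1, 273.5]]
1.7 [[234.9, 264.7], [262.0, 278.5]]
1.9 [[232.0, 270.0], [259.1, 284.0]]
True [ 0.4541 -0.3407  0.0798] [ 0.5 -0.2  5.5]
27.175
```

View pics/placed.png

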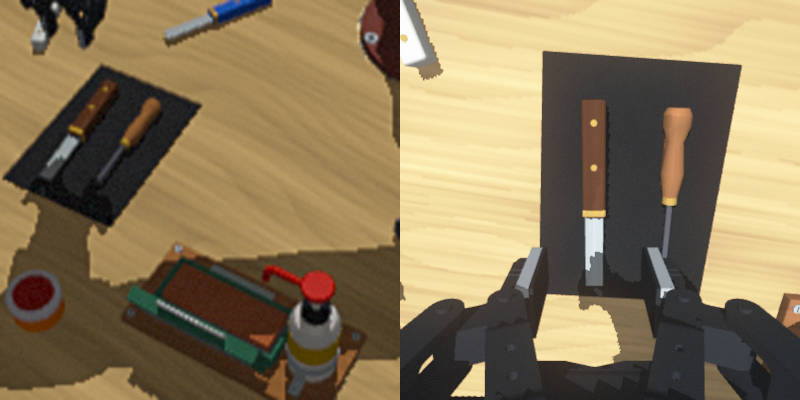

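The lid's lip edge matches the 1.9 rad projection, the opener lies on the mat (wrist panel 594,190) and the graver hasn't moved. Now the pump.

Run:
```python
from plant import robot
from h import *
rot=[180,0,183.9];p=np.array([.599,.132])
robot.line_to([.4544,-.341,.32],vel=.2)
robot.set_gripper(0.0)
robot.move_pose([*p,.32],rot)
robot.line_to([*p,.275],vel=.1);robot.pause(.2);o0=robot.observe();print(o0["time"],o0["tool_pos"].round(4),o0["ft_force"].round(1))
g=robot.line_to([*p,.243],vel=.03,guard=16);o=robot.observe();print(g,o["tool_pos"].round(4),o["ft_force"].round(1))
robot.pause(.4);o=robot.observe();print(o["tool_pos"].round(4),o["ft_force"].round(1))
s1=robot.grab_frame("scene")
robot.line_to([*p,.30],vel=.06)
robot.line_to([.45,.05,.36],vel=.25);robot.pause(.3)
s=robot.grab_frame("scene");print(robot.observe()["time"])
cv2.imwrite("pics/end.png",np.hstack([cv2.resize(x[190:320,200:330],(400,400),interpolation=2) for x in(s1,s)]))
```

```text
30.775 [0.5994 0.132  0.2759] [-0.5 -0.6 -1.1]
True [0.599 0.132 0.248] [-2.2 -0.9  8.2]
[0.599  0.132  0.2479] [-3.1  0.2  8. ]
34.3667
```

View pics/end.png

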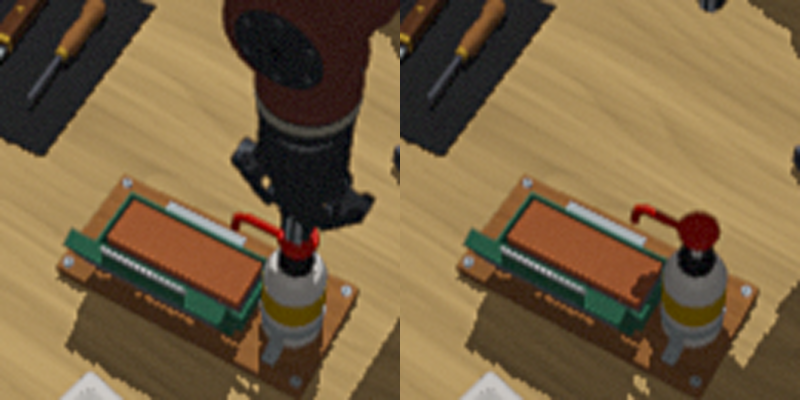

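The press went 13.6 mm down: the guard tripped at the stop, and about 9 N was held, as expected at the bottom. The head is back up (right panel 698,232), the lid is still folded back, and the arm is clear. Handing in.

Run:
```python
from plant import robot
print(robot.job_done())
```

```text
the job is handed in; nothing more can be done
None
```

I handed the job in at about 34 s of robot time: the blade levered the lid open and folded it right back, the pump was then pressed fully and sprang back up, and the opener lies flat on the mat; the judge returned no verdict.

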